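# Put the nest of pastry cutters away in its tin

### The job

Put the four round pastry cutters away in their tin: stand the smallest in the middle of the round tin base, then lower each next larger one over it, so that all four stand upright on the base's floor, nested inside one another. Then set the tall cover down over them so that it stands flat inside the base's lip. Leave the square cutter where it is.

Things in the scene. Friction and masses are not known exactly. Their poses are not given: they have to be found in the camera images.
- cutter_38: the smallest of four round cutters: loose steel ring, open at both ends, 38 mm outside diameter, 26 mm high, wall 1.5 mm. A flat strap handle arches over it along its own y axis (straps stand 1.6 mm out from the ring); on top a black grip, 16 mm wide in x, 22 mm long in y, 9 mm thick, its top 52 mm above the lower edge. Origin on the axis at the lower edge, z up. 38 to 65 g
- cutter_56: the second smallest of four round cutters: loose steel ring, open at both ends, 56 mm outside diameter, 36 mm high, wall 1.5 mm. A flat strap handle arches over it along its own y axis (straps stand 1.6 mm out from the ring); on top a black grip, 16 mm wide in x, 32 mm long in y, 9 mm thick, its top 74 mm above the lower edge. Origin on the axis at the lower edge, z up. 52 to 91 g
- cutter_74: the second largest of four round cutters: loose steel ring, open at both ends, 74 mm outside diameter, 46 mm high, wall 1.5 mm. A flat strap handle arches over it along its own y axis (straps stand 1.6 mm out from the ring); on top a black grip, 16 mm wide in x, 36 mm long in y, 9 mm thick, its top 96 mm above the lower edge. Origin on the axis at the lower edge, z up. 68 to 117 g
- cutter_92: the largest of four round cutters: loose steel ring, open at both ends, 92 mm outside diameter, 56 mm high, wall 1.5 mm. A flat strap handle arches over it along its own y axis (straps stand 1.6 mm out from the ring); on top a black grip, 16 mm wide in x, 36 mm long in y, 9 mm thick, its top 118 mm above the lower edge. Origin on the axis at the lower edge, z up. 82 to 143 g
- square_cutter: a square steel cutter of another set, 58 mm a side, 36 mm high, with the same kind of strap handle and black grip (top 74 mm up), loose; not part of the job. Origin in the middle of its lower edge, z up
- tin_base: the tin's base: a shallow round loose steel dish, 132 mm across, 9 mm high, 550 g; flat floor 3 mm thick with a dark rubber liner, low lip 126 mm across inside. Origin at the centre of its underside, z up. Standing in it, each cutter passes over the next smaller one, handle and all, whichever way the handles point, with about 6 mm to spare all round and 13 mm above its grip
- tin_cover: the tin's cover: loose upright steel cylinder, closed at the top, open below, outside diameter 114 mm, inside 110 mm, 126 mm high (124 inside); black round knob on top, 25 mm across, widest from 140 to 152 mm above the lower rim, top at 154 mm; 150 to 260 g. Origin on the axis at the lower rim, z up. It fits inside the base's lip with 6 mm to spare all round and over the largest cutter with 7 mm
Not all that is in view belongs to the job. What is shaped like the cutter_56 but purple is not meant.

How it is judged (in metres and radians):
On the way, in this order (a step that is already met when the one before it is completed fails the run):
1. The smallest round cutter stands upright on the floor of the tin base, let go (z of cutter_38 in the frame of tin_base between 0.0005 and 0.0075 m and horizontal distance between cutter_38 and tin_base below 0.03 m and angle between cutter_38's own z axis and vertical below 0.08 rad and contact force between the fingers and cutter_38 below 0.2 N), for 0.2 s.
2. The second cutter stands over the smallest, both flat on the base, let go (z of cutter_38 in the frame of tin_base between 0.0005 and 0.0075 m and horizontal distance between cutter_38 and tin_base below 0.03 m and angle between each of cutter_38, cutter_56's own z axis and vertical below 0.08 rad and z of cutter_56 in the frame of tin_base between 0.0005 and 0.0075 m and horizontal distance between cutter_56 and cutter_38 below 0.0105 m and contact force between the fingers and cutter_56 below 0.2 N), for 0.2 s.
3. The third cutter stands over the second, let go (z of cutter_38 in the frame of tin_base between 0.0005 and 0.0075 m and horizontal distance between cutter_38 and tin_base below 0.03 m and angle between each of cutter_38, cutter_56, cutter_74's own z axis and vertical below 0.08 rad and z of cutter_56 in the frame of tin_base between 0.0005 and 0.0075 m and horizontal distance between cutter_56 and cutter_38 below 0.0105 m and z of cutter_74 in the frame of tin_base between 0.0005 and 0.0075 m and horizontal distance between cutter_74 and cutter_56 below 0.0105 m and contact force between the fingers and cutter_74 below 0.2 N), for 0.2 s.
4. The largest cutter stands over the third, let go (z of cutter_38 in the frame of tin_base between 0.0005 and 0.0075 m and horizontal distance between cutter_38 and tin_base below 0.03 m and angle between each of cutter_38, cutter_56, cutter_74, cutter_92's own z axis and vertical below 0.08 rad and z of cutter_56 in the frame of tin_base between 0.0005 and 0.0075 m and horizontal distance between cutter_56 and cutter_38 below 0.0105 m and z of cutter_74 in the frame of tin_base between 0.0005 and 0.0075 m and horizontal distance between cutter_74 and cutter_56 below 0.0105 m and z of cutter_92 in the frame of tin_base between 0.0005 and 0.0075 m and horizontal distance between cutter_92 and cutter_74 below 0.0105 m and contact force between the fingers and cutter_92 below 0.2 N), for 0.2 s.
At the end, for the whole second after the job is handed in: Four cutters and cover upright (0.08 rad), lower edges within 4.5 mm of the base's floor, let go, at rest; each cutter centred on the next within 10.5 mm; smallest within 30 mm, largest within 20 mm, cover within 11 mm of the base's centre; base flat on the worktop (all of step 4 and z of tin_cover in the frame of tin_base between 0.0005 and 0.0075 m and horizontal distance between tin_cover and tin_base below 0.011 m and angle between tin_cover's own z axis and vertical below 0.08 rad and horizontal distance between cutter_92 and tin_base below 0.02 m and linear speed of each of cutter_38, cutter_56, cutter_74, cutter_92, tin_cover below 0.02 m/s and angle between tin_base's own z axis and vertical below 0.05 rad and height (world z) of tin_base below 0.01 m and contact force between the fingers and cutter_38 below 0.2 N and contact force between the fingers and cutter_56 below 0.2 N and contact force between the fingers and cutter_74 below 0.2 N and contact force between the fingers and tin_cover below 0.2 N); the robot touches nothing.
It fails at once if the square cutter is moved by more than 30 mm or tipped (distance of square_cutter from where it was at the start of the episode above 0.03 m or angle between square_cutter's own z axis and vertical above 0.3 rad).
It also fails if it takes over 131 s, if anything falls off the work surface, if the arm or the gripper's body presses on something with over 40 N, if the wrist force passes 120 N, or if a joint passes its speed limit or range.

### The arm

A 6-joint arm with a two-finger parallel gripper is mounted at the origin on a cart in front of the work surface, level with it; the furniture and walls round the work are solid. World frame = base frame: x ahead of the robot, y to its left, z up, the work surface at z = 0. Lengths are in mm, angles in degrees, forces in N, time in s.
With the tool pointing down it reaches from about 250 to 775 mm from the base axis. Payload 8.9 kg.
Tool frame: the origin (TCP) lies between the finger pads; the fingertips stand 17 mm ahead of it and the grasp point (between the pads) lies 2 mm behind it; y points along the fingers, x is the direction in which the jaws open and shut, and the axes are right-handed (so a half turn about y gives the same grasp; the last joint's range is limited). The gripper opens to 85 mm and grips with 20 to 120 N. Pads are 22 mm wide; open, the fingers measure 114 mm over their backs; the gripper's body (76 mm by 85 mm) begins 54 mm behind the grasp point. The pads swing forward as they close: fully open they stand 13 mm farther back than shut.
Start: joints at [-83.669, 16.656, -8.789, 64.555, 0, 82.019], TCP at [129.787, -508.703, 248.305] pointing down, gripper open.
Joint ranges: [-144.48, 144.48], [-52.06, 99.96], [-74.48, 78.29], [-112.23, 115.85], [-86.99, 84.42], [-180, 180]. Speed limits (degrees/s): [127.2, 127.2, 159.86, 180, 180, 180].

### API

Orientations are given as [roll, pitch, yaw] about the fixed x, y, z axes, in that order (R = Rz(yaw) Ry(pitch) Rx(roll)).
In Python, from workcell import move_pose, servo_line, move_joints, command_gripper, hold, ik, get_obs, camera, calibration, PlanningError, finish_job gives the robot as it stands. Calls block until the motion is done:
- move_pose(position, orientation): joint-space move of the TCP to a pose.
- servo_line(position, ori=None, speed=150): straight line of the TCP; ori=None keeps the orientation; speed is the mean speed in mm/s.
- move_joints(angles): joint-space move.
- command_gripper(opening): opening from 0.0 (shut) to 1.0 (fully open); the grip force is fixed at half the most; returns when the fingers have stopped.
- hold(seconds).
- ik(position, orientation): joint angles nearest the present ones, or None.
- get_obs(): the state.
- camera(name): name is "side" or "top"; returns the picture (480x640x3 uint8, red, green, blue); there is no depth.
- calibration(name): a dict with "fx", "fy", "cx", "cy" (pixels), "D" ([k1, k2, p1, p2, k3] as OpenCV has them; the pictures are not rectified), "R" (3x3) and "t" (3): a world point X has camera coordinates R X + t. Camera axes: x right, y down, z forward; pixel columns grow to the right and rows downward; lengths in mm; the calibration is good to about 2 mm. A picture is of the moment at which its call begins. calibration takes no time and is no camera call.
A pose or a line that the arm cannot do raises PlanningError and nothing moves.
- finish_job(): hands the job in, once; it reports no verdict.
The state is a dict: "t": time; "q": joint angles; "joint_vel": joint speeds; "joint_torque": joint torques, N m; "ee_pos": TCP position; "tcp_rot": TCP orientation; "wrist_force": force on the tool from outside, world axes, zero at the start; "wrist_torque": the same for the moment, N m; "finger_gap": opening from 0.0 (shut) to 1.0 (fully open).
Only numpy, scipy, OpenCV 4.12 (cv2) and the standard library are available. Lean on these libraries where they do the work, as an engineer would, in place of code of your own. Each camera call takes 0.05 s, during which the arm holds its last target.

## Working session

There is one attempt and no reset: what is moved stays moved. The work goes in short steps, each a Python script; the robot and the scene stay as the last script left them, time stands still between calls to the robot, and variables do not carry over. Pictures are saved under pics/ and viewed, and the job is handed in when it is done.

```bash
ls; mkdir -p pics
python3 - <<'E'
from workcell import *
import cv2
for n in("side","top"):
    cv2.imwrite(f"pics/{n}0.png",camera(n)[:,:,::-1]); c=calibration(n); print(n,c)
o=get_obs(); print(o["t"],o["ee_pos"],o["tcp_rot"],o["finger_gap"],o["wrist_force"])
E
```

```text
pics
side {'fx': 473.6236829051282, 'fy': 473.6236829051282, 'cx': 322.43619136236737, 'cy': 247.6779139991183, 'D': array([0.01521239, 0.        , 0.        , 0.        , 0.        ]), 'R': array([[ 0.5535548 ,  0.83272108, -0.01235665],
       [ 0.51909383, -0.35659626, -0.77677584],
       [-0.65124395,  0.42357374, -0.62965594]]), 't': array([-332.56518924, -242.55905821, 1347.2237677 ])}
top {'fx': 440.333310412236, 'fy': 440.333310412236, 'cx': 328.1462876830961, 'cy': 242.65528879432813, 'D': array([-0.10301577,  0.        ,  0.        ,  0.        ,  0.        ]), 'R': array([[ 0.03880303, -0.99922932, -0.00592338],
       [-0.97244025, -0.03639756, -0.23029366],
       [ 0.22990058,  0.01469623, -0.97310315]]), 't': array([  5.50864925, 553.03991141, 911.46692803])}
0.1 [ 129.75723692 -508.33905242  247.78900745] [-8.99887475e+01  6.67704031e-02 -7.56872502e+01] 0.9991548182846741 [-0.44787434  0.41600799 -0.73114525]
```

View pics/side0.png

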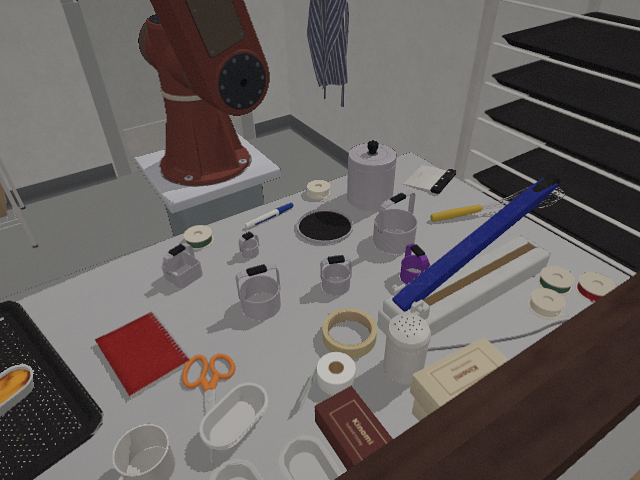

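View pics/top0.png

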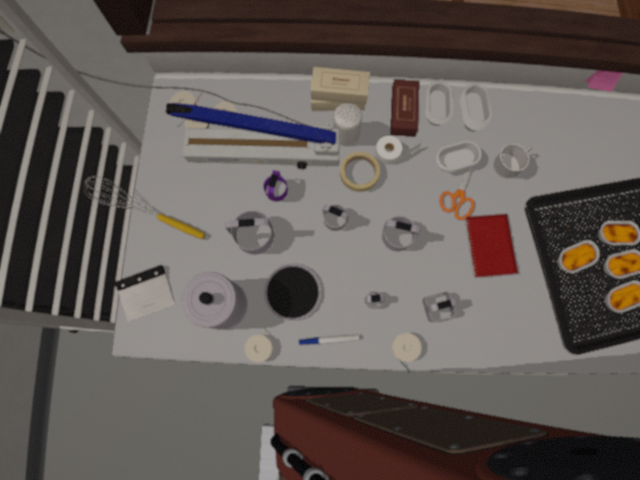

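Run:
```python
import cv2
a=cv2.imread("pics/top0.png")[150:350,170:480]; cv2.imwrite("pics/top0c.png",cv2.resize(a,None,fx=2.58,fy=2.58,interpolation=cv2.INTER_CUBIC))
a=cv2.imread("pics/side0.png")[130:340,150:450]; cv2.imwrite("pics/side0c.png",cv2.resize(a,None,fx=2.66,fy=2.66,interpolation=cv2.INTER_CUBIC))
```

```text
(no output)
```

View pics/top0c.png

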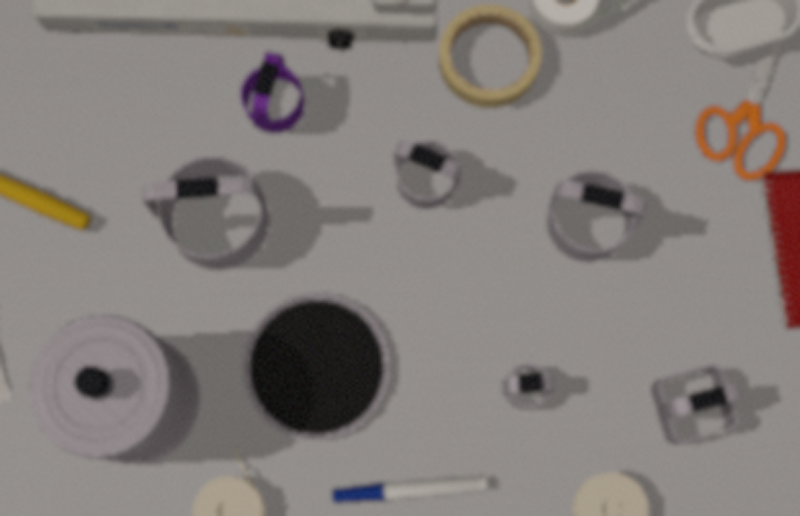

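View pics/side0c.png

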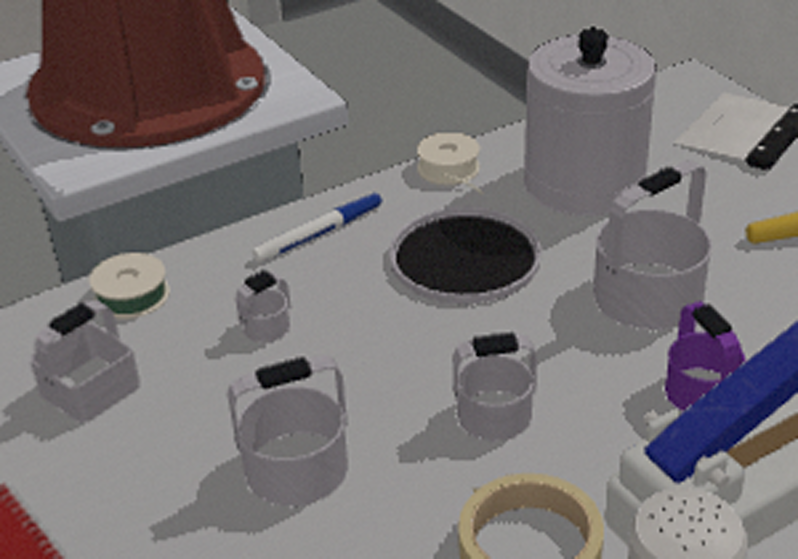

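Candidates, with top-view pixels:
- cutter_38: (376,298). cutter_56: (336,214), grey. The purple look-alike at (276,184) is not meant.
- cutter_74: (401,231). cutter_92: (248,230).
- Square cutter: (441,305), to be left alone.
- Base: black-lined dish at (293,292). Cover: (209,300), with its knob on top.
- Black spot at (302,165): belongs to the slicer/wrap box.

The close crops confirm these. Next I measure the dark blobs in both views.

```bash
cat > h.py <<'E'
from workcell import *
import cv2, numpy as np
def ray(n,uv):
    c=calibration(n); K=np.array([[c["fx"],0,c["cx"]],[0,c["fy"],c["cy"]],[0,0,1]])
    p=cv2.undistortPoints(np.array(uv,float).reshape(-1,1,2),K,c["D"]).reshape(-1,2)
    d=np.c_[p,np.ones(len(p))]@c["R"]; return -c["R"].T@c["t"], d
def onplane(n,uv,z):
    o,d=ray(n,uv); return o+d*((z-o[2])/d[:,2])[:,None]
def proj(n,X):
    c=calibration(n); K=np.array([[c["fx"],0,c["cx"]],[0,c["fy"],c["cy"]],[0,0,1]])
    return cv2.projectPoints(np.array(X,float).reshape(-1,1,3),cv2.Rodrigues(c["R"])[0],c["t"],K,c["D"])[0].reshape(-1,2)
def tri(ua,ub):
    (o1,d1),(o2,d2)=ray("top",ua),ray("side",ub); d1=d1[0]/np.linalg.norm(d1);d2=d2[0]/np.linalg.norm(d2)
    s=np.linalg.lstsq(np.c_[d1,-d2],o2-o1,rcond=None)[0]; a,b=o1+d1*s[0],o2+d2*s[1]
    return (a+b)/2,np.linalg.norm(a-b)
def blobs(img,th,win):
    x0,y0,x1,y1=win; g=cv2.resize(img[y0:y1,x0:x1],None,fx=4,fy=4,interpolation=cv2.INTER_CUBIC).max(2)
    m=(g<th).astype(np.uint8); n,l,s,c=cv2.connectedComponentsWithStats(m); i=1+s[1:,4].argmax()
    ys,xs=np.nonzero(l==i); P=(np.c_[xs,ys]+.5)/4-.5+[x0,y0]
    return P.mean(0),P
def axis(n,P,z):
    W=onplane(n,P,z)[:,:2]; e,v=np.linalg.eigh(np.cov(W.T)); return np.degrees(np.arctan2(v[1,1],v[0,1])),np.sqrt(12*e[::-1])
E
python3 - <<'E'
from h import *
T=cv2.imread("pics/top0.png");S=cv2.imread("pics/side0.png")
items={"38":((366,290,388,306),(240,228,260,246),52),"56":((322,203,352,222),(324,252,354,268),74),"74":((388,217,418,238),(242,262,272,280),96),
"92":((232,214,262,232),(386,190,410,207),118),"cover":((196,288,222,308),(364,138,382,156),None),"sq":((433,297,455,314),(168,244,190,258),74)}
for k,(a,b,h) in items.items():
    ca,Pa=blobs(T,60,a); cb,Pb=blobs(S,60,b)
    z=(h-4.5) if h else 146
    print(k,ca.round(1),cb.round(1),"top",onplane("top",ca,z)[0].round(1),"side",onplane("side",cb,z)[0].round(1),"tri",*[np.round(q,1) for q in tri(ca,cb)],"ax",*[np.round(q,1) for q in axis("top",Pa,z)],*[np.round(q,1) for q in axis("side",Pb,z)])
for n,I,w in(("top",T,(260,260,325,325)),("side",S,(290,205,360,248))):
    c,P=blobs(I,60,w); (cc,ax,an)=cv2.fitEllipse(cv2.convexHull(P.astype(np.float32)))
    W=onplane(n,P,6); print("base",n,c,cc,W.mean(0).round(1),onplane(n,[cc],6)[0].round(1),np.ptp(W,0))
print(ray("top",[[320,240]])[0],ray("side",[[320,240]])[0])
E
```

```text
38 [375.4 297.9] [247.5 235.6] top [435.8 -81.7  47.5] side [434.9 -79.1  47.5] tri [436.1 -80.7  48.8] 2.1 ax 103.7 [17.3 13.7] 132.4 [21.6 18.9]
56 [335.2 210.6] [335.7 259.3] top [625.7  13.5  69.5] side [624.6  15.6  69.5] tri [625.6  14.1  70.8] 1.3 ax 70.0 [26.7 14.7] 69.3 [30.6 19.6]
74 [403.1 225.6] [256.2 269.9] top [ 590.3 -135.5   91.5] side [ 589.2 -133.6   91.5] tri [ 590.2 -134.7   92.7] 1.3 ax 77.7 [31.1 14.8] 79.2 [34.4 19.6]
92 [245.9 222.2] [398.  197.6] top [579.1 203.3 113.5] side [577.8 206.  113.5] tri [579.2 203.7 114.9] 1.5 ax 96.1 [31.4 15.2] 99.5 [35.9 18.9]
cover [206.  297.8] [372.3 147. ] top [411.3 263.9 146. ] side [418.1 261.7 146. ] tri [412.1 265.7 142.1] 1.5 ax 76.1 [24.2 18.2] 138.8 [65.9 20.9]
sq [444.4 304.3] [176.8 249.7] top [ 424.5 -228.7   69.5] side [ 424.1 -225.2   69.5] tri [ 424.8 -226.9   70.8] 3.1 ax 104.8 [27.9 13.1] 113.4 [30.7 20.1]
base top [291.92361305 291.93714164] (291.9037780761719, 291.9783630371094) [447.  106.2   6. ] [446.8 106.2   6. ] [1.15868117e+02 1.16474509e+02 2.27373675e-13]
base side [324.51510753 225.45763441] (324.4726257324219, 225.4720458984375) [449.6 106.3   6. ] [450.1 105.9   6. ] [1.14768041e+02 1.17555952e+02 2.27373675e-13]
[ 328.03774408   12.23858349 1014.34555515] [1187.37529397 -380.2102148   655.76404742]
```

```bash
cat >> h.py <<'E'
def O(yaw): return [-90,0,yaw]
BASE=np.array([446.5,107.])
def st(m=""):
    o=get_obs(); print(m,"t",round(o["t"],2),np.round(o["ee_pos"],1),np.round(o["tcp_rot"],1),"gap",round(o["finger_gap"]*85,1),"F",np.round(o["wrist_force"],1))
def snap(k,wt,ws):
    out=[]
    for n,w in(("top",wt),("side",ws)):
        I=camera(n)[:,:,::-1].copy(); cv2.imwrite(f"pics/{n}_{k}.png",I); x0,y0,x1,y1=w; out.append(cv2.resize(I[y0:y1,x0:x1],(400,400),interpolation=cv2.INTER_CUBIC))
    cv2.imwrite(f"pics/{k}.png",np.hstack(out))
E
python3 - <<'E'
from h import *
p=(435.8,-81); yaw=16; z=52-5
command_gripper(0.6)
move_pose([*p,150],O(yaw)); st("above")
servo_line([*p,z],speed=120); st("down")
command_gripper(0); st("closed")
servo_line([*p,150],speed=150); st("up")
snap("g38",(330,220,430,320),(200,170,300,270))
E
```

```text
above t 2.47 [436.  -81.8 150.2] [-90.   -0.   15.9] gap 51.5 F [-0.4  1.3 -0.6]
down t 3.48 [436.2 -81.2  47.5] [-90.  -0.  16.] gap 51.0 F [-0.3  0.2  0.1]
closed t 3.89 [436.1 -81.1  47.5] [-90.  -0.  16.] gap 14.6 F [-0.   0.4  5.6]
up t 4.72 [435.3 -80.9 149.3] [-90.   0.  16.] gap 14.5 F [ 0.3 -0.7 -1.2]
```

View pics/g38.png

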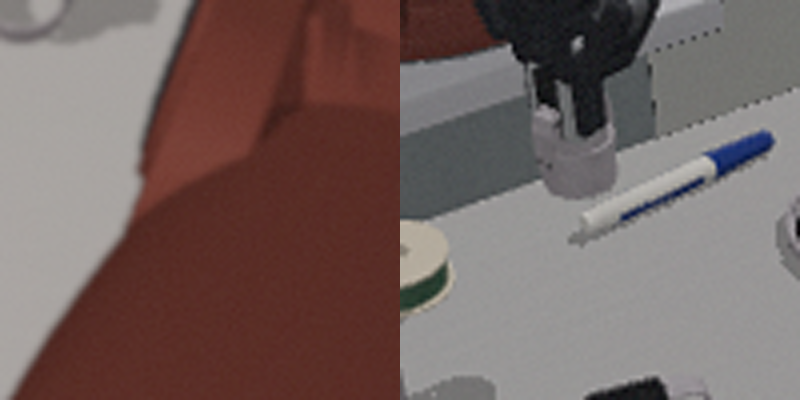

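Run:
```python
from h import *
yaw=16
servo_line([*BASE,150],O(yaw),speed=200); st("over")
servo_line([*BASE,70],speed=120)
servo_line([*BASE,50.5],speed=40); st("down")
command_gripper(0.5); st("open")
servo_line([*BASE,130],speed=150)
move_pose([560,-30,230],O(-20)); st()
snap("p38",(250,250,340,340),(280,180,370,270))
```

```text
over t 5.92 [446.4 106.4 149.9] [-90.   0.  16.] gap 14.5 F [-0.4  1.   0.6]
down t 7.37 [446.3 107.1  50.5] [-90.   0.  16.] gap 14.3 F [-1.7  0.1  7.1]
open t 7.75 [446.4 107.   50.3] [-90.   0.  16.] gap 42.7 F [ 0.3 -0.6 -0.2]
 t 9.27 [558.8 -29.2 228.5] [-90.    0.2 -19.9] gap 43.0 F [ 0.4  0.2 -0.4]
```

View pics/p38.png

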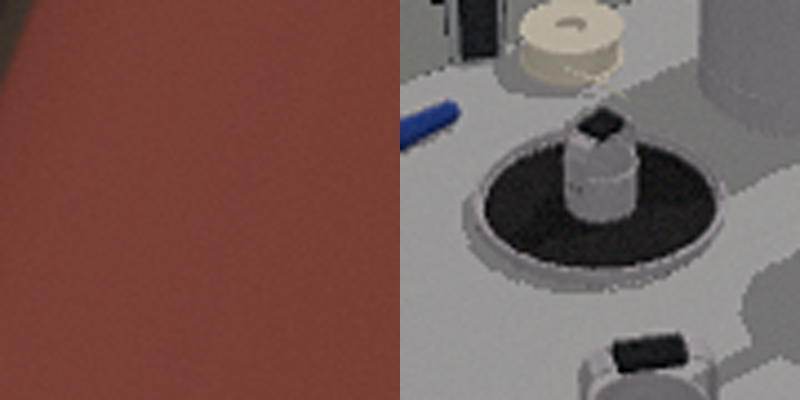

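```bash
cat >> h.py <<'E'
def pick(p,yaw,zt,k,zup=230,op=0.6,ws=(270,130,400,260)):
    command_gripper(op); move_pose([*p,zt+70],O(yaw)); servo_line([*p,zt],speed=120); st("down")
    command_gripper(0); st("closed"); servo_line([*p,zup],speed=150); st("up"); snap(k,ws,ws)
E
python3 - <<'E'
from h import *
c,P=blobs(cv2.imread("pics/side_p38.png"),60,(319,201,331,214)); print(c,onplane("side",c,50.5))
pick((625.4,14),-20,71,"g56",170,ws=(270,120,400,250))
E
```

```text
[324.91482597 207.66917671] [[444.68565838 111.25674367  50.5       ]]
down t 10.9 [626.   13.7  72.1] [-90.   -0.1 -20. ] gap 50.9 F [0.2 0.2 0.2]
closed t 11.32 [625.8  13.9  71.7] [-90.   -0.1 -20. ] gap 14.5 F [-1.9 -0.4  5.4]
up t 12.12 [624.8  14.1 168.9] [-90.    0.1 -20. ] gap 14.4 F [ 0.  -1.3 -0. ]
```

View pics/g56.png

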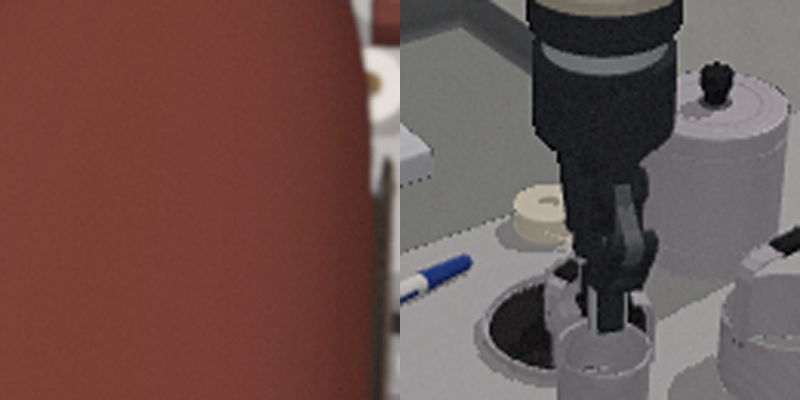

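Run:
```python
from h import *
p=(446,108)
servo_line([*p,170],O(-20),speed=200); st("over")
servo_line([*p,71+3+60],speed=120); st()
snap("o56",(270,150,370,250),(270,150,370,250))
```

```text
over t 13.39 [447.  107.7 170.1] [-90.   -0.1 -20. ] gap 14.7 F [-0.4  0.1 -0.3]
 t 13.84 [446.2 107.7 133.9] [-90.   0. -20.] gap 14.5 F [-0.2  0.4 -0.6]
```

View pics/o56.png

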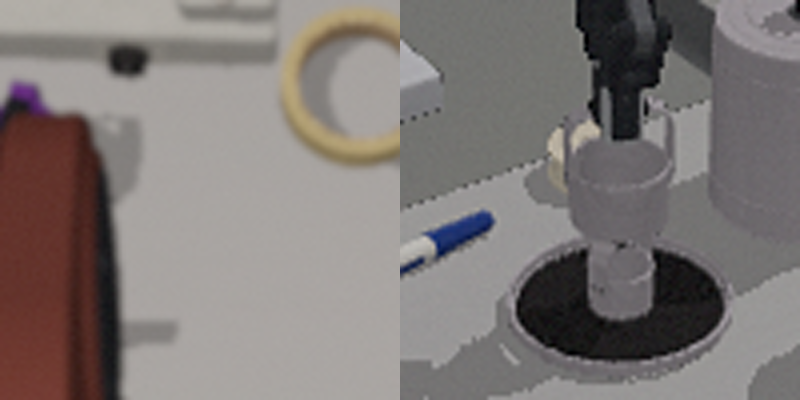

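```bash
cat >> h.py <<'E'
def ring(n,c,r,z,w):
    a=np.linspace(0,2*np.pi,90); q=proj(n,np.c_[c[0]+r*np.cos(a),c[1]+r*np.sin(a),0*a+z]); s=400/(w[2]-w[0]); q=(q-[w[0],w[1]]+.5)*s
    return np.r_[q.min(0),q.max(0)].round(1)
E
python3 - <<'E'
from h import *
w=(270,150,370,250)
print(ring("side",(446,108),19,3,w),ring("side",(446,108),28,63,w),ring("side",(446.5,107),63,9,w),ring("side",(446.5,107),63,3,w))
E
```

```text
[186.3 284.3 251.7 323.1] [168.  189.8 267.9 245.5] [109.  234.5 327.  363.3] [109.5 242.7 326.7 371.8]
```

Run:
```python
from h import *
p=(446,108)
servo_line([*p,85],speed=100); st()
servo_line([*p,74.5],speed=40); st("down")
command_gripper(0.5); st("open")
servo_line([*p,150],speed=150)
move_pose([540,-110,230],O(-13)); st()
snap("p56",(250,250,340,340),(280,170,370,260))
```

```text
t 14.58 [446.3 108.   85.4] [-90.  -0. -20.] gap 14.4 F [-0.4  0.6  0.1]
down t 14.99 [446.4 108.1  74.6] [-90.  -0. -20.] gap 14.6 F [-0.   0.8  3.5]
open t 15.38 [445.9 108.   74.4] [-90.   0. -20.] gap 42.5 F [-0.2 -0.2 -0.5]
 t 17.01 [ 539.3 -108.9  229. ] [-90.    0.1 -13. ] gap 42.6 F [ 0.2  1.2 -0.9]
```

View pics/p56.png

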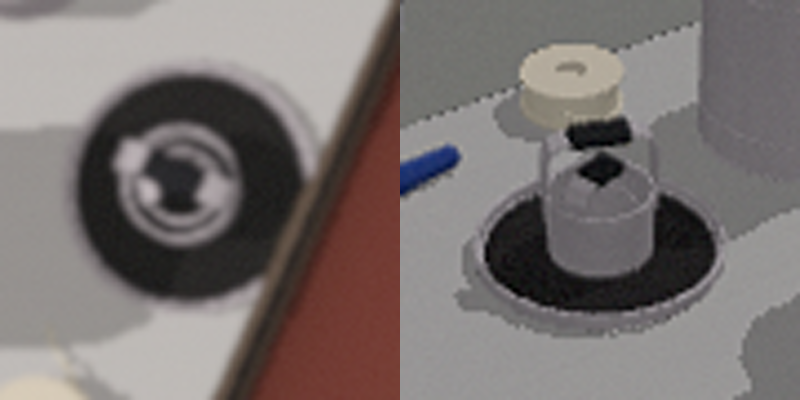

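Run:
```python
from h import *
p=(446,108)
pick((590,-134.9),-12,93,"g74",220,ws=(200,150,300,250))
servo_line([*p,220],O(-12),speed=250)
servo_line([*p,93+3+84],speed=120); st("over")
w=(265,130,385,250);snap("o74",w,w)
print(ring("side",p,28,3,w),ring("side",p,37,87,w))
```

```text
down t 18.53 [ 590.6 -135.    94.1] [-90.   -0.1 -12. ] gap 51.0 F [-0.2  0.7  0.7]
closed t 18.95 [ 590.3 -135.    93.7] [-90.   -0.1 -12. ] gap 14.4 F [-2.1  0.4  5.7]
up t 19.95 [ 589.5 -134.7  219. ] [-90.    0.1 -12. ] gap 14.2 F [-0.5 -0.1 -1.3]
over t 21.82 [446.2 107.5 180.1] [-90.    0.  -12.1] gap 14.6 F [ 0.1  0.2 -0.2]
[159.  296.1 239.3 343.8] [142.2 187.9 253.7 248.5]
```

View pics/o74.png

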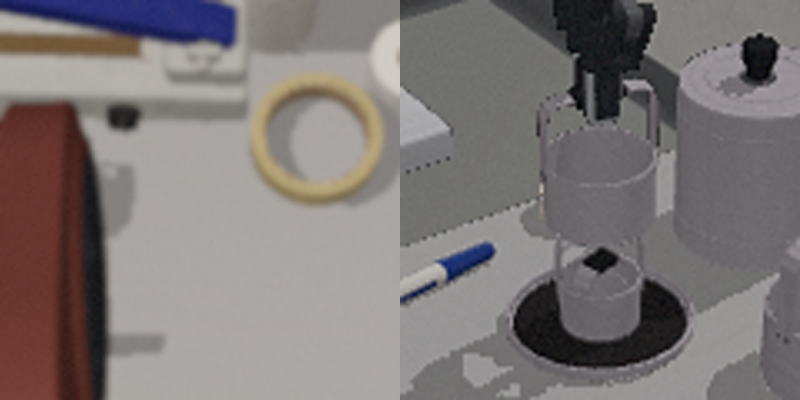

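Run:
```python
from h import *
p=(446,108)
servo_line([*p,107],speed=100); st()
servo_line([*p,96.5],speed=40); st("down")
command_gripper(0.5); st("open")
servo_line([*p,170],speed=150)
move_pose([579,100,240],O(-173)); st()
snap("p74",(250,250,340,340),(280,160,370,250))
```

```text
t 22.8 [446.4 108.1 107.5] [-90.  -0. -12.] gap 14.2 F [ 0.1 -0.5 -0.5]
down t 23.21 [446.3 108.1  96.6] [-90.  -0. -12.] gap 14.6 F [-1.4  0.2  4.9]
open t 23.59 [445.9 108.   96.4] [-90.   0. -12.] gap 42.8 F [ 0.8 -0.1 -0.4]
 t 27.18 [578.9 100.  239.9] [ -90.   -0. -173.] gap 42.6 F [-0.5  0.1  0.4]
```

View pics/p74.png

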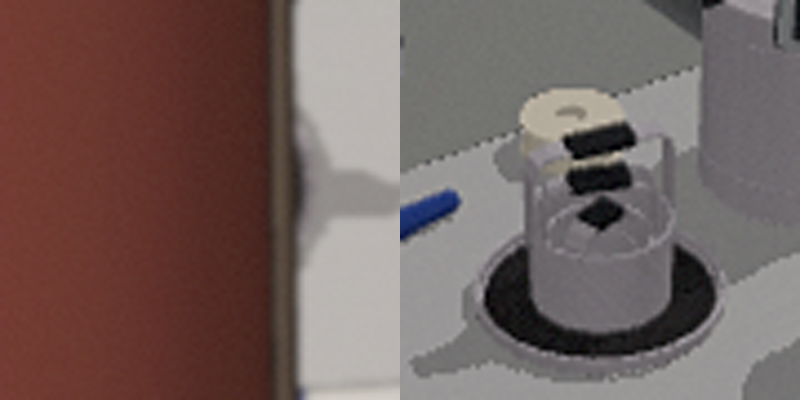

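Run:
```python
from h import *
p=(446,108)
pick((578.8,204),-173.5,115,"g92",245,ws=(330,100,450,220))
servo_line([*p,245],O(-173.5),speed=200)
servo_line([*p,115+3+107],speed=120); st("over")
w=(255,110,395,250);snap("o92",w,w)
print(ring("side",p,37,3,w),ring("side",p,46,110,w))
```

```text
down t 28.8 [579.5 203.7 115.9] [-9.000e+01  1.000e-01 -1.735e+02] gap 51.0 F [ 0.5 -0.5  0.1]
closed t 29.22 [579.  204.1 115.7] [ -90.     0.  -173.5] gap 14.6 F [-0.9 -0.2  6. ]
up t 30.23 [578.3 203.9 243.9] [-9.000e+01 -1.000e-01 -1.735e+02] gap 14.2 F [ 0.4  0.  -1.7]
over t 31.62 [445.9 108.3 224.5] [-9.000e+01 -1.000e-01 -1.735e+02] gap 14.5 F [-0.5  0.2 -2.4]
[153.8 304.7 244.8 358.7] [137.6 187.2 258.2 250.9]
```

View pics/o92.png

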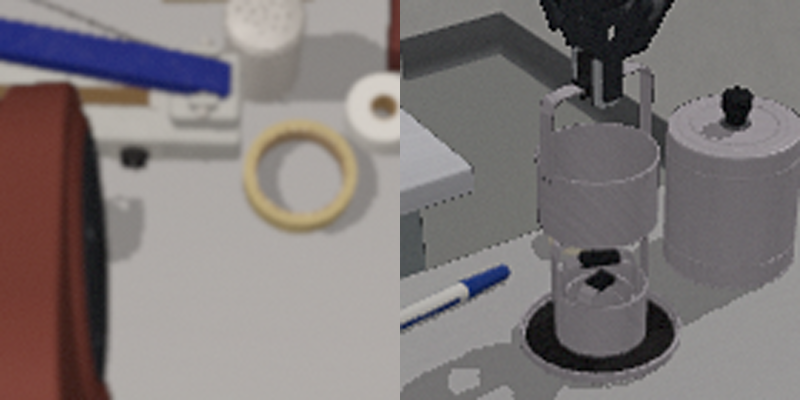

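Run:
```python
from h import *
p=(446,108)
servo_line([*p,129],speed=100); st()
servo_line([*p,118.5],speed=40); st("down")
command_gripper(0.5); st("open")
servo_line([*p,200],speed=150)
move_pose([540,-110,240],O(-13)); st()
snap("p92",(170,220,330,380),(280,110,400,230))
w=(170,220,330,380)
T=cv2.imread("pics/top_p92.png")
ck,P=blobs(T,60,(196,288,222,308)); print("knob",ck,onplane("top",ck,[146])[0])
c9,P=blobs(T,60,(275,270,315,310)); print(c9)
print(ring("top",p,46,59,w),ring("top",(446.5,107),63,9,w),ring("top",(412,265),57,126,w))
```

```text
t 32.83 [446.4 108.  129.5] [-9.000e+01  1.000e-01 -1.735e+02] gap 14.8 F [-0.2  0.6 -1.4]
down t 33.23 [446.2 108.  118.6] [ -90.     0.  -173.5] gap 14.6 F [-1.9 -0.1  5.6]
open t 33.62 [446.  108.  118.4] [ -90.    -0.  -173.5] gap 42.8 F [-0.4  0.2 -0.7]
 t 36.9 [ 539.9 -109.8  239.9] [-90.   0. -13.] gap 42.5 F [-0.5 -0.7 -0.5]
knob [205.87887989 297.78070175] [411.42366226 264.16316998 146.        ]
[288.03612224 288.59343687]
[246.1 122.7 351.3 227.6] [236.4 113.4 373.5 250.3] [ 28.2 128.6 166.  268.4]
```

View pics/p92.png

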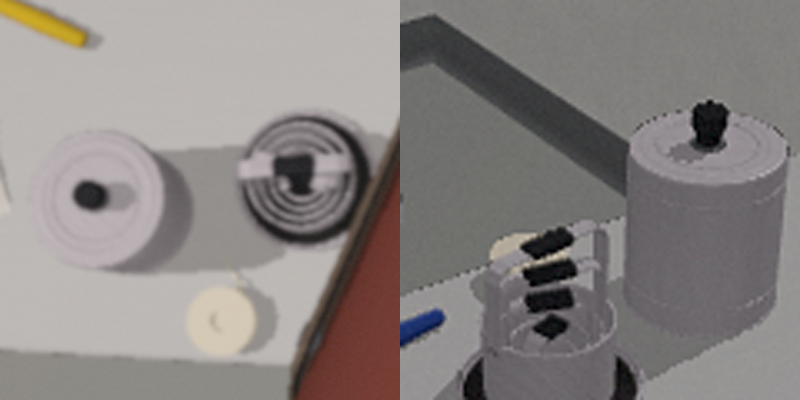

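Run:
```python
from h import *
a=cv2.imread("pics/top_p92.png"); s=cv2.imread("pics/side_p92.png")
def ov(I,n,w,L):
    x0,y0,x1,y1=w; f=400/(x1-x0); J=cv2.resize(I[y0:y1,x0:x1],(400,400),interpolation=cv2.INTER_CUBIC)
    t=np.linspace(0,2*np.pi,90)
    for c,r,z,col in L:
        q=((proj(n,np.c_[c[0]+r*np.cos(t),c[1]+r*np.sin(t),0*t+z])-[x0,y0]+.5)*f)
        cv2.polylines(J,[np.round(q).astype(int)],True,col,1)
    return J
L=[((446,108),46,59,(0,255,0)),((446.5,107),66,9,(0,0,255))]
cv2.imwrite("pics/ov.png",np.hstack([ov(a,"top",(255,255,330,330),L),ov(s,"side",(280,165,370,255),L)]))
print(ik([412,264.2,300],O(33)),ik([446.5,107,300],O(33)))
```

```text
[ 2.41045745e+01  1.13658010e+01 -7.98650106e+00  7.06476979e+01
  2.54444375e-14  8.11045745e+01] [ 4.34054989e+00  7.98102959e+00 -1.21281568e+01  6.98908136e+01
  2.54444375e-14  6.13405499e+01]
```

View pics/ov.png

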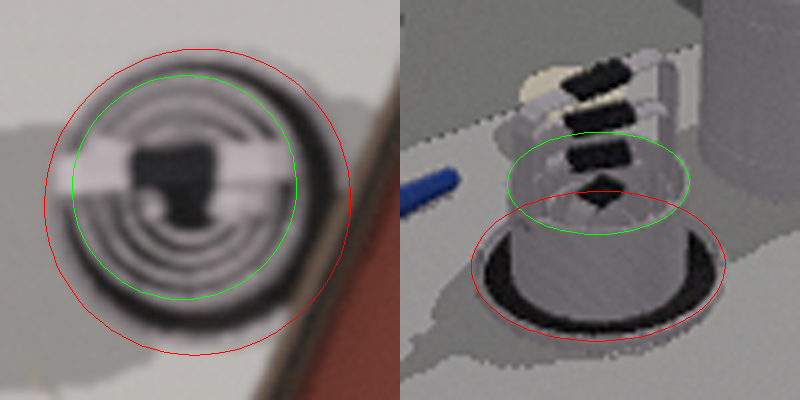

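Run:
```python
from h import *
command_gripper(0.65)
c=(412,264.4); p=(446.5,107.5)
move_pose([470,150,300],O(33)); st()
servo_line([*c,230],O(33),speed=200)
servo_line([*c,146],speed=80); st("down")
command_gripper(0); st("closed")
servo_line([*c,300],speed=120); st("up")
servo_line([*p,300],speed=120); st("over")
w=(240,70,420,250);snap("ocov",w,w)
print(ring("side",p,46,3,w),ring("side",p,57,154,w),ring("side",p,66,9,w))
```

```text
t 38.35 [470.4 149.3 299.7] [-90.    0.   32.9] gap 55.3 F [-0.6  0.6 -0. ]
down t 40.43 [412.3 264.6 146.5] [-90.  -0.  33.] gap 55.0 F [-0.4  0.1  0.7]
closed t 40.83 [412.5 264.7 146.4] [-90.   -0.1  33. ] gap 22.8 F [0.5 0.3 4.4]
up t 42.27 [411.6 264.2 299.3] [-90.    0.1  33. ] gap 22.6 F [-0.1 -0.3 -2.4]
over t 43.76 [446.4 107.9 300. ] [-90.  -0.  33.] gap 22.1 F [-0.4  0.4 -1.5]
[144.2 321.4 232.2 373.7] [126.9 190.6 246.4 250.4] [124.8 306.4 251.6 381.3]
```

View pics/ocov.png

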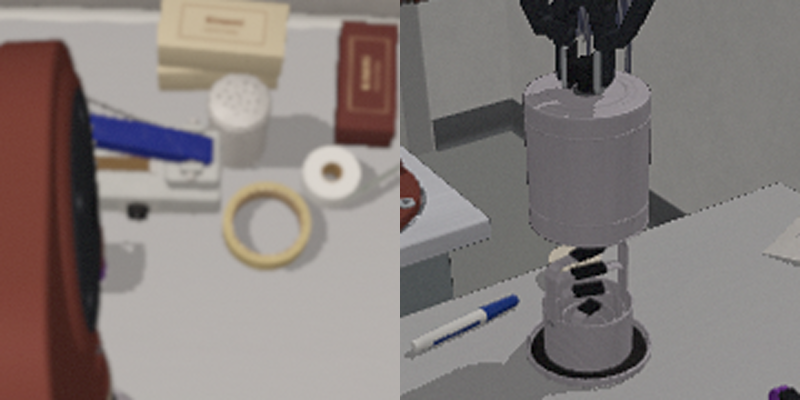

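Run:
```python
from h import *
I=cv2.imread("pics/side_ocov.png"); w=(285,165,365,245)
p=(446.5,107.5);t=np.linspace(0,2*np.pi,90)
J=cv2.resize(I[165:245,285:365],(560,560),interpolation=cv2.INTER_CUBIC)
for r,z,col in((46,3,(0,255,0)),(57,154,(255,0,0)),(66,9,(0,0,255))):
    q=(proj("side",np.c_[p[0]+r*np.cos(t),p[1]+r*np.sin(t),0*t+z])-[285,165]+.5)*7
    cv2.polylines(J,[np.round(q).astype(int)],True,col,1)
cv2.imwrite("pics/ov2.png",J)
```

```text
(no output)
```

View pics/ov2.png

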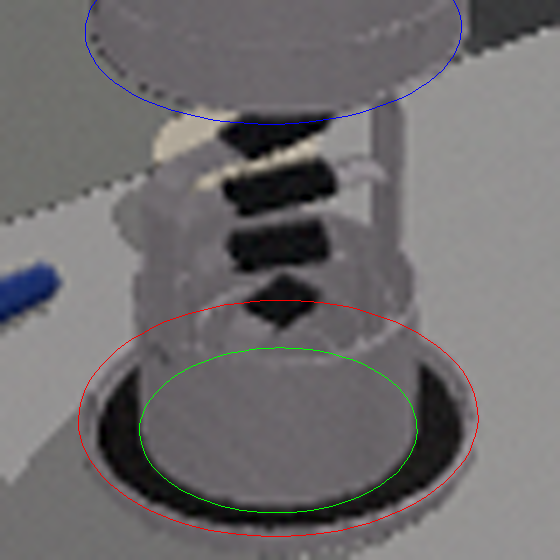

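Run:
```python
from h import *
p=(446.5,107.5)
for z in (265,215,170,162): 
    servo_line([*p,z],speed=80); st(z)
    if abs(get_obs()["wrist_force"][2])>12: break
else:
    for z in (158,155,152.5,150.5,149.6):
        servo_line([*p,z],speed=30); st(z)
        if np.linalg.norm(get_obs()["wrist_force"])>15: break
w=(270,120,370,220);snap("dcov",w,w)
```

```text
265 t 44.44 [446.6 107.5 265.2] [-90.  -0.  33.] gap 22.2 F [-0.9  0.1 -1.1]
215 t 45.22 [446.8 107.5 215.4] [-90.  -0.  33.] gap 22.1 F [ 0.2 -0.1 -2.1]
170 t 45.92 [446.8 107.5 170.3] [-90.  -0.  33.] gap 22.2 F [ 0.4 -0.1 -1.4]
162 t 46.17 [446.4 107.5 162.1] [-90.   0.  33.] gap 22.3 F [-0.4 -0.8 -1. ]
158 t 46.46 [446.4 107.5 157.9] [-90.   0.  33.] gap 22.1 F [ 0.3 -0.1 -1.3]
155 t 46.71 [446.4 107.5 154.8] [-90.   0.  33.] gap 22.0 F [-0.8 -1.1 -1.2]
152.5 t 46.96 [446.4 107.5 152.4] [-90.   0.  33.] gap 22.6 F [-0.6  0.2 -0.7]
150.5 t 47.21 [446.4 107.5 150.4] [-90.   0.  33.] gap 22.1 F [-0.7 -0.9 -1.8]
149.6 t 47.46 [446.5 107.5 149.6] [-90.  -0.  33.] gap 22.3 F [-0.  -0.  -1.8]
```

View pics/dcov.png

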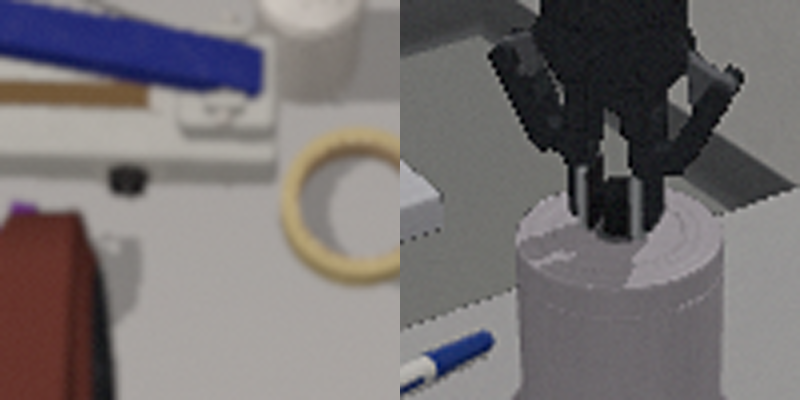

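Lowered with no contact resistance and still upright. I'll go down the last fraction of a millimetre, release and check.

Run:
```python
from h import *
p=(446.5,107.5)
for z in (149,148.5,148):
    servo_line([*p,z],speed=20); st(z)
    if get_obs()["wrist_force"][2]>3: break
command_gripper(0.65); st("open")
servo_line([*p,230],speed=120)
move_pose([540,-150,260],O(-13)); st()
snap("fin",(255,240,335,320),(265,130,385,250))
cv2.imwrite("pics/finside.png",cv2.resize(cv2.imread("pics/side_fin.png")[140:260,250:410],None,fx=5,fy=5,interpolation=cv2.INTER_CUBIC))
```

```text
149 t 47.81 [446.9 107.7 149.4] [-90.   -0.1  33. ] gap 22.3 F [0.8 1.4 4.3]
open t 48.23 [446.4 107.4 148.9] [-90.   0.  33.] gap 55.6 F [-0.1  0.  -0.5]
 t 50.12 [ 539.6 -148.8  259.6] [-90.    0.1 -12.9] gap 55.2 F [ 0.8  0.  -0.6]
```

View pics/fin.png

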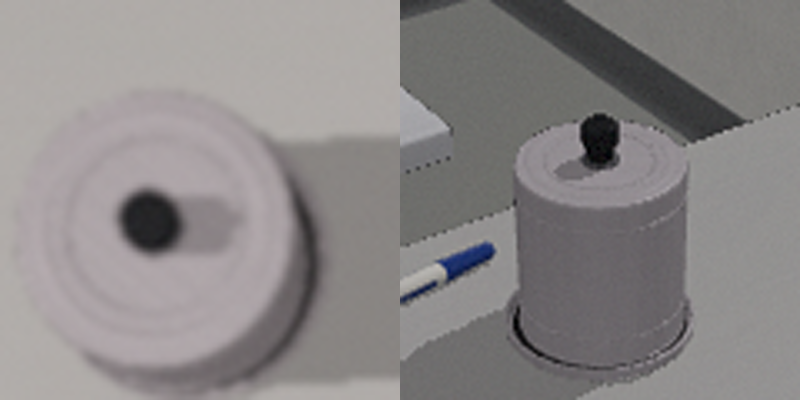

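View pics/finside.png

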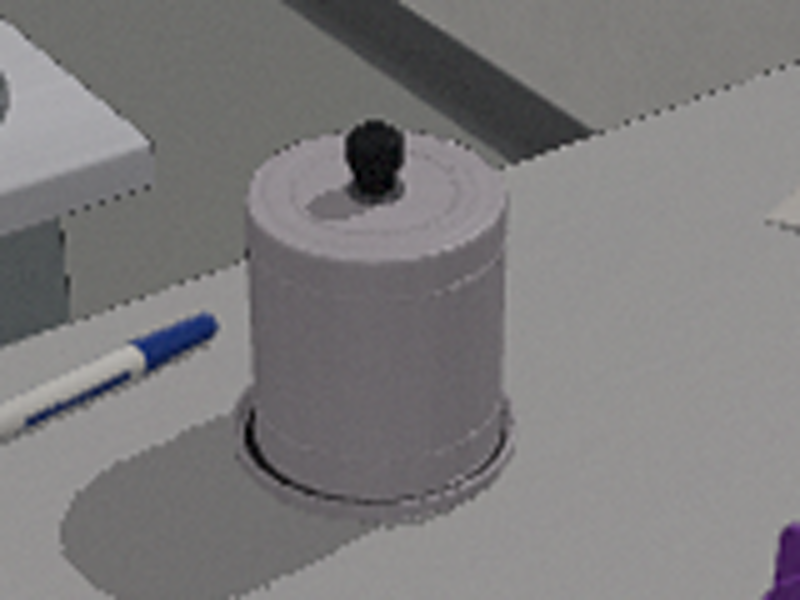

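The cover stands upright inside the lip, with its knob at (325,161) in the side view and a dark liner gap all round at the front. It touched down at the expected height.

Run:
```python
from h import *
hold(0.5)
c,P=blobs(camera("side")[:,:,::-1],60,(168,244,190,258)); print("square grip",c)
finish_job(); st()
```

```text
square grip [176.80263956 249.66959951]
the job is handed in; nothing more can be done
the job is handed in; nothing more can be done
```

I nested all four round cutters, smallest first, in the tin base, set the cover over them and handed the job in. That took about 51 s of the 131 s allowed. No verdict is reported, so I'm going by my own checks:

- **Nesting:** after each placing, the side picture showed the cutters upright and nested, and each one touched the floor at the expected height with under 8 N.
- **Cover:** it met no resistance on the way down and touched the floor within about 0.5 mm of the expected height. The last pictures show it upright inside the lip, with the gripper well clear.
- **Square cutter:** its grip is at the same side-view pixel as at the start, (176.8, 249.7).
- **Disagreements:** the two cameras differed by up to 3.5 mm on the grips, and by about 7 mm on the cover's knob on the assumed height plane. Crossing the two views left about 1.3–3 mm, within the fits' 6 mm to spare.
- **Not seen:** the cutters can't be seen once the cover is on, so their final positions rest on the earlier pictures and the unresisted descent. The arm hid the top view during the lowerings, so alignment there was checked from the side camera only.

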